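# Take a glued sample board out of the workroom gluing press

### The job

The sample in the small gluing press is done. Pull the sprung black gate knob straight up, turn it anticlockwise (seen from above) past the first notch to the second one, where the gate arm points away from the steel plate along the way the board comes out, and let it drop fully into that notch. Then draw the thin board (it has a wooden grip block) level out from under the steel plate, leaving the plate lying in place, and lay it flat and let go of it in the middle of the cork mat, lengthwise; leave the other things on the table alone.

Things in the scene. Friction and masses are not known exactly. Their poses are not given: they have to be found in the camera images.
- knob_grip (a point): Where to grip the gate knob, on its vertical axis. The black knob is an upright bar 44 mm long (point x), 14 wide (point y), 42 high; the point is 26 mm above the bar's foot, 16 mm below its top. Under it an aluminium disc, 58 mm across, 12 thick, top at the bar's foot. Its z axis is up; the point turns and rises with the knob. Pulling up takes 4 to 9 N, turning little.
- gate_tip (a point): Tip of the gate arm, an aluminium bar 10 mm wide and 12 high fixed to the knob's disc, sticking out along the knob_grip point's -x, 84 mm from the knob axis to its tip, at the disc's height. At the start it lies across the front of the board's grip block and blocks the board.
- gate_lift (a joint): How far the sprung knob is pulled up (m): 0 fully dropped into a notch, end of travel 0.016. The notches are 8 mm deep, so the knob turns freely only above about 0.009; a spring pulls it down. Let down between notches it stays about 0.007 high and has not engaged.
- gate_turn (a joint): Turn of the gate knob (rad), growing anticlockwise seen from above. Notches: 0 (start: arm across the board, along the press's -x), 0.742 (first after it, arm still in the way), 1.484 (second after it: open, the one wanted), 2.225 (third, too far). Play in a notch is about 0.085 either way; released within about 0.15 of a notch the knob finds its way in.
- press: The gluing press, fixed: grey bed, 12 mm thick, x -60 to 100 mm (across the board), y -150 to 150 mm (along it); origin on the table. The board is drawn out along press -y. Two dark stops, 26 mm high, beside the board keep the plate from following. Knob axis at x 65, y -115 mm; board centre at y -10, plate centre at y 50 mm at the start.
- board_grip (a point): Grip block of the thin board: an upright wooden block 12 mm wide (point x), 30 mm long (point y) and 48 mm high above the board. The point is at its centre, 30 mm above the board's underside, 23 mm below the block's top. Its y axis runs along the board towards the steel plate; the board is drawn out along point -y. Drawing it out from under the plate takes about 5 to 16 N.
- board_mid (a point): Centre of the thin plywood board, 60 x 190 x 5 mm (x, y, z), 70 g, lying on the press bed at the start, its last 80 mm under the steel plate. The grip block's centre is 80 mm from here towards the board's -y end. Must be drawn about 85 mm to be clear of the plate.
- plate_mid (a point): Centre of the loose square steel plate, 90 x 90 x 10 mm with a round wooden handle 34 mm high in its middle, about 0.65 kg, resting on the board. It settles 5 mm onto the bed when the board has gone.
- mat: Cork mat, fixed, 170 x 240 x 4 mm (x, y, z), on the table; origin at the centre of its underside. The board is to lie lengthwise along the mat's y, either way round.
- cone_a: Bystander: thread cone 60 mm across, 130 mm high; origin under its centre.
- cone_b: Bystander: thread cone 60 mm across, 110 mm high; origin under its centre.
- jar: Bystander: closed jar 66 mm across, 90 mm high; origin under its centre.
- mug: Bystander: white mug 80 mm across, 85 mm high; origin under its centre.
- driver: Bystander: screwdriver 170 mm long lying on the table along its x, origin under it.
- bobbin: Bystander: metal bobbin 22 mm across, 11.5 mm high, standing on a back corner of the press bed; origin under its centre.
- weight: Bystander: dark steel pattern weight 56 mm across, 22 mm high; origin under its centre.
- chalk: Bystander: block of tailor's chalk 55 x 30 x 12 mm; origin under its centre.
Not all that is in view belongs to the job. What is shaped like the part that bears plate_mid but red is not meant.

How it is judged:
By the outcome, as a careful person would: the job done as asked, in the order asked, and still so for the second after the job is handed in, with the robot touching nothing.
It also fails if it takes over 54 s, if anything falls off the work surface, if the arm or the gripper's body presses on something with over 40 N, if the wrist force passes 120 N, or if a joint passes its speed limit or range.

### The arm

A 7-joint arm with a two-finger parallel gripper is mounted at the origin on the work surface. World frame = base frame: x ahead of the robot, y to its left, z up, the work surface at z = 0. Lengths are in m, angles in rad, forces in N, time in s.
With the tool pointing down it reaches from about 0.4 to 0.925 m from the base axis. Payload 4.1 kg.
Tool frame: the origin (TCP) lies between the finger pads; the fingertips stand 17 mm ahead of it and the grasp point (between the pads) lies 2 mm behind it (arm.nose_length is the distance from the TCP to the fingertips, in m); z points along the fingers, y is the line along which they close (so a half turn about z gives the same grasp; the last joint's range is limited). The gripper opens to 85 mm and grips with 20 to 120 N. Pads are 22 mm wide; open, the fingers measure 114 mm over their backs; the gripper's body (76 mm by 85 mm) begins 54 mm behind the grasp point. The pads swing forward as they close: fully open they stand 13 mm farther back than shut.
Start: joints at [-1.381, 0.398, 0.045, 1.537, -0.019, 1.207, -0.051], TCP at [0.185, 0.623, 0.248] pointing down, gripper open.
Joint ranges: [-2.82, 2.82], [-0.49, 2.23], [-1.37, 1.46], [0, 2.46], [-1.36, 4.5], [0.23, 2], [-2.94, 2.94]. Speed limits (rad/s): [2.57, 2.57, 3.14, 3.14, 3.14, 3.14, 3.14].

### API

Orientations are given as a unit quaternion [w, x, y, z].
In Python, from rig import get_obs, cams, ticket, arm gives the robot as it stands.
- The arm moves only by the tool drive_tool, never from a script. Its argument "series" is a list that holds one entry, the list of rows, each a list of 4 numbers: the shift along the tool's x, y, z in mm, then the turn about the tool's z in degrees. In form: [[[tx, ty, tz, twist], ...]]. A call has 1 to 8 rows; each row shifts and turns the commanded pose from where the row before left it, along the tool's axes as they then stand; what a row does not reach is not made up. A row lasts 1/10 s, in which the tool goes at most 50 mm and 8.59 degrees, less where a joint would pass 70% of its speed; a pose out of reach is approached as far as the arm can. A call with a gripper value outside its range is refused whole. "fingers" is the gripper's target within -1 to 1 (fully open at 1, half-way at 0, shut at -1), set as the call begins (left out, the last holds). The fingers move at their own pace and stop on an object; the grip force is fixed at half the most. Time passes only in rows, so rows that do not move let the fingers close. It gives the time, the measured TCP pose, the force and the opening at its end, in the units of the state.
- get_obs(): the state, without advancing time (a new reading comes with each control period).
- cams.capture(name): name is "scene" or "top" or "wrist"; returns (picture, depth): 384x512x3 uint8, red, green, blue; 384x512 float32, m along the optical axis (not along the pixel's ray), 0 where there is no reading.
- cams.camera_params(name): a dict with "fx", "fy", "cx", "cy" (pixels), "R" (3x3) and "t" (3): a world point X has camera coordinates R X + t; the wrist camera has in their place "hand_eye" (4x4, takes a point from camera to tool coordinates, whose origin is the TCP and whose axes are the flange's). Camera axes: x right, y down, z forward; pixel columns grow to the right and rows downward; lengths in m; the calibration is good to about 2 mm. A picture is of the moment at which its call begins: read the wrist's pose just before it. camera_params takes no time and is no camera call.
- ticket.hand_in(): hands the job in, once; it reports no verdict.
The state is a dict: "time_s": time; "joint_pos": joint angles; "qd": joint speeds; "joint_torque": joint torques, N m; "position": TCP position; "tool_rot": TCP orientation; "wrist_force": force on the tool from outside, world axes, zero at the start; "torque": the same for the moment, N m; "width": opening from 0.0 (shut) to 1.0 (fully open).
Only numpy, scipy, OpenCV 4.12 (cv2) and the standard library are available. Lean on these libraries where they do the work, as an engineer would, in place of code of your own. Each camera call takes 0.05 s, during which the arm holds its last target. There are 200 camera calls.

## Working session

There is one attempt and no reset: what is moved stays moved. The work goes in short steps, Python scripts to look and compute and a tool call to move; the robot and the scene stay as the last step left them, time stands still between calls to the robot, and variables do not carry over. Pictures are saved under pics/ and viewed, on a budget of 10 in all, crops included, one or two more only if the job needs it, and the job is handed in when it is done.

Besides the shell and the picture viewer there is one more tool, called after "Request:" by a JSON object that holds its "api" and its "payload". drive_tool: Moves the arm, as the interface text tells. Its arguments: {"type":"object","properties":{"series":{"type":"array"},"fingers":{"type":"number"}},"required":["series"]}

```bash
mkdir -p pics; ls; cat > h.py <<'E'
import numpy as np, cv2
from rig import get_obs, cams, ticket, arm
from scipy.spatial.transform import Rotation as Rt
def rot(q): return Rt.from_quat([q[1],q[2],q[3],q[0]]).as_matrix()
def cloud(name):
    o=get_obs(); im,d=cams.capture(name); p=cams.camera_params(name)
    v,u=np.mgrid[:d.shape[0],:d.shape[1]]
    C=np.stack([(u-p['cx'])/p['fx']*d,(v-p['cy'])/p['fy']*d,d],-1)
    if 'hand_eye' in p:
        H=np.array(p['hand_eye']); T=C@H[:3,:3].T+H[:3,3]
        W=T@rot(o['tool_rot']).T+np.array(o['position'])
    else:
        W=(C-np.array(p['t']))@np.array(p['R'])
    W[d==0]=np.nan
    return im,d,W,o
def save(im,f,s=1.5): cv2.imwrite('pics/'+f,cv2.resize(im[...,::-1],None,fx=s,fy=s,interpolation=cv2.INTER_CUBIC))
E
python3 - <<'E'
from h import *
o=get_obs(); print(o['time_s'],o['position'],o['tool_rot'],o['wrist_force'],o['width'])
for n in ('top','scene'):
    im,d,W,_=cloud(n); save(im,n+'0.png'); np.savez(n+'0.npz',im=im,W=W)
    print(n,np.nanmin(W[...,:2],(0,1)),np.nanmax(W[...,:2],(0,1)))
print(rot(o['tool_rot']).round(3))
E
```

```text
pics
0.0 [0.18496088 0.62251788 0.24727181] [-7.40752669e-05  1.43873724e-01  9.89595598e-01 -9.47538464e-04] [-1.0110655   0.41665545 -0.25996095] 0.998524213139054
top [ 0.03399911 -1.15987703] [1.36811252 1.08783438]
scene [-1.88982414 -1.88768512] [1.33834951 0.6920608 ]
[[-0.959  0.285 -0.   ]
 [ 0.285  0.959 -0.002]
 [-0.    -0.002 -1.   ]]
```

View pics/top0.png

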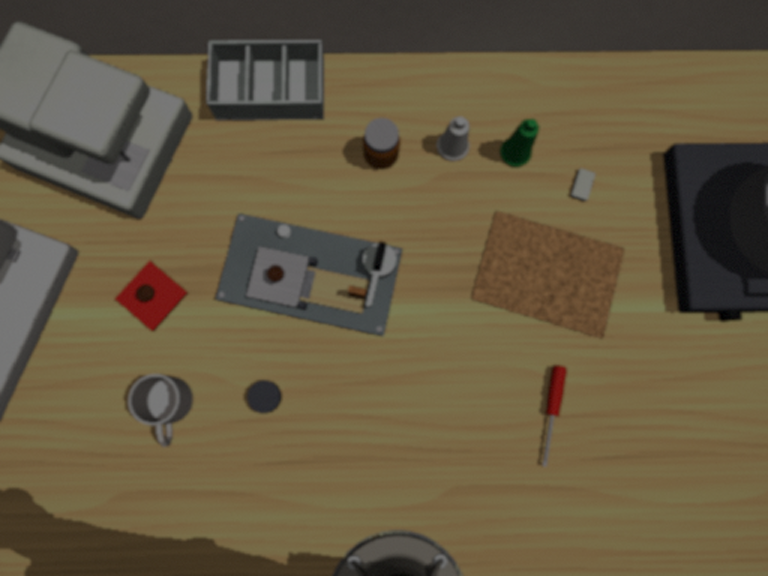

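View pics/scene0.png

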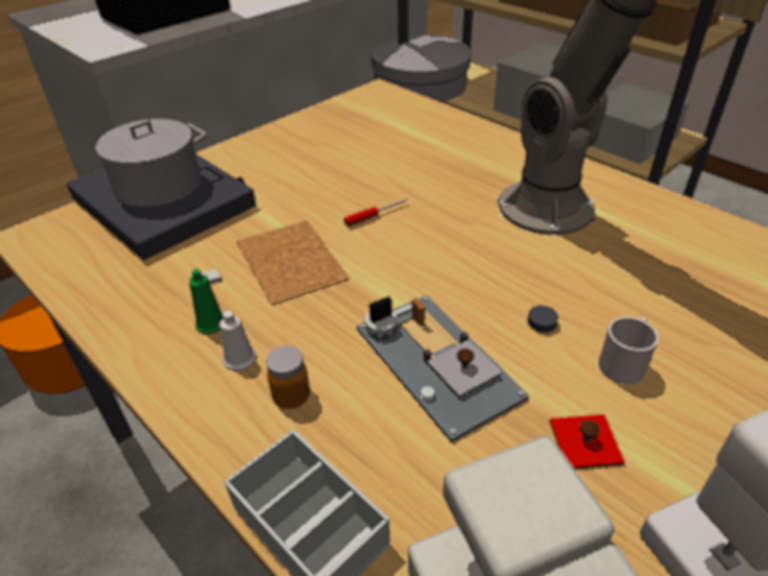

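The top view (768 px wide) shows the press at (310,275). The plate with the brown handle is at (280,277), the black knob on its disc at (380,257), the grip block at (357,292) and the mat at (548,272). Of the two plates, the grey one at (280,277) lies on the board between the stops, so it's the one meant. The red one at (150,297) is the decoy.

```bash
python3 - <<'E'
from h import *
z=np.load('top0.npz'); im=z['im'].astype(int); W=z['W']; Z=W[...,2]
v,u=np.mgrid[:384,:512]
def reg(u0,u1,v0,v1): return (u>=u0/1.5)&(u<=u1/1.5)&(v>=v0/1.5)&(v<=v1/1.5)
def rect(m,n):
    m=cv2.morphologyEx(m.astype(np.uint8),cv2.MORPH_OPEN,np.ones((3,3)))>0
    P=W[m]; (c,s,a)=cv2.minAreaRect((P[:,:2]*1000).astype(np.float32)); print(n,m.sum(),'c',np.round(c,1),'s',np.round(s,1),'a',round(a,2),'z',np.percentile(P[:,2],[5,50,95]).round(4))
R,G,B=im[...,0],im[...,1],im[...,2]
print('table z',np.nanmedian(Z[reg(400,460,350,500)]))
rect(reg(205,410,205,340)&(Z>.006)&(Z<.15),'press')
rect(reg(465,630,205,340)&(Z>.002)&(Z<.02),'mat')
for n,r,lo in (('knob',reg(350,410,225,320),.05),('block',reg(335,375,280,305),.045),('handle',reg(262,292,260,290),.04),('plate',reg(240,320,240,312),.022),('disc+arm',reg(350,410,225,320),.026)):
    m=r&(Z>lo); P=W[m]; print(n,m.sum(),np.nanmedian(P,0).round(4),P[:,2].max().round(4)); 
    if m.sum()>3:
        (c,s,a)=cv2.minAreaRect((P[:,:2]*1000).astype(np.float32)); print('  ',np.round(c,1),np.round(s,1),round(a,1))
z=np.load('scene0.npz'); W=z['W']; Z=W[...,2]
for n,r,lo in (('knob',reg(362,400,290,330),.055),('block',reg(408,428,292,328),.035)):
    m=r&(Z>lo); P=W[m]; print(n,m.sum(),np.nanmedian(P,0).round(4),P.min(0).round(3),P.max(0).round(3))
print(cams.camera_params('wrist'))
E
```

```text
table z 0.0005653962371617226
press 6788 c [546.8 143.4] s [300.2 161.5] a 77.11 z [0.0092 0.0143 0.0427]
mat 4058 c [ 544.5 -278.5] s [242.7 171.6] a 71.86 z [0.0024 0.0048 0.0083]
knob 165 [0.5501 0.0249 0.0794] 0.0861
   [540.4  35.3] [25.3 98.6] 56.7
block 72 [0.5045 0.0591 0.0647] 0.0686
   [506.3  59.4] [29.1 12.6] 79.6
handle 110 [0.5377 0.1958 0.0588] 0.0667
   [539.4 196.6] [29.2 27.8] 26.2
plate 1250 [0.5361 0.1932 0.0274] 0.0667
   [536.4 185.5] [113.3  91.2] 76.6
disc+arm 554 [0.5519 0.0276 0.0413] 0.0861
   [542.2  34.4] [ 56.8 109.5] 58.9
knob 168 [0.5697 0.0269 0.0743] [0.544 0.012 0.055] [0.59  0.036 0.086]
block 113 [0.5122 0.0642 0.0544] [0.501 0.031 0.035] [0.519 0.078 0.068]
{'fx': 313.00168352991386, 'fy': 313.00168352991386, 'cx': 259.5887529877978, 'cy': 190.90447571642483, 'hand_eye': array([[-6.55139001e-04, -9.52667899e-01, -3.04012244e-01,
         7.79123707e-02],
       [ 9.99999750e-01, -7.05274929e-04,  5.51094526e-05,
         1.06640687e-03],
       [-2.66913220e-04, -3.04012131e-01,  9.52668123e-01,
        -1.26358455e-01],
       [ 0.00000000e+00,  0.00000000e+00,  0.00000000e+00,
         1.00000000e+00]])}
```

Request:
{"api": "drive_tool", "payload": {"series": [[[-33.5, -29.2, 1.5, 0], [-33.5, -29.2, 1.5, 0], [-33.5, -29.2, 1.5, 0], [-33.5, -29.2, 1.5, 0], [-33.5, -29.2, 1.5, 0], [-33.5, -29.2, 1.5, 0], [-33.5, -29.2, 1.5, 0], [-33.5, -29.2, 1.5, 0]]], "fingers": 0}}

```text
time_s: 0.9
position: [0.376, 0.321, 0.2361]
tool_rot: [-0.0, 0.144, 0.99, -0.0]
wrist_force: [1.1, 1.1, -0.1]
width: 0.499
```

Request:
{"api": "drive_tool", "payload": {"series": [[[-33.5, -29.2, 1.5, 0], [-33.5, -29.2, 1.5, 0], [-33.5, -29.2, 1.5, 0], [-33.5, -29.2, 1.5, 0], [-33.5, -29.2, 1.5, 0], [-33.5, -29.2, 1.5, 0], [-33.5, -29.2, 1.5, 0], [-33.5, -29.2, 1.5, -3.6]]]}}

```text
time_s: 1.7
position: [0.5663, 0.0212, 0.2239]
tool_rot: [-0.0, 0.112, 0.994, 0.0]
wrist_force: [0.7, 1.2, 0.4]
width: 0.499
```

```bash
python3 - <<'E'
from h import *
im,d,W,o=cloud('wrist'); save(im,'w1.png'); np.savez('w1.npz',im=im,W=W)
print(o['time_s'],o['position'].round(4),rot(o['tool_rot']).round(3),np.round(o['joint_pos'],3),o['width'],arm.nose_length,dir(arm))
E
```

```text
1.7 [0.5663 0.0212 0.2239] [[-0.975  0.222 -0.   ]
 [ 0.222  0.975  0.   ]
 [ 0.001  0.    -1.   ]] [-0.488  0.295  0.46   1.779 -0.146  1.102  1.368] 0.49854219513908793 0.017 ['MotionError', '__class__', '__delattr__', '__dict__', '__dir__', '__doc__', '__eq__', '__format__', '__ge__', '__getattribute__', '__getstate__', '__gt__', '__hash__', '__init__', '__init_subclass__', '__le__', '__lt__', '__module__', '__ne__', '__new__', '__reduce__', '__reduce_ex__', '__repr__', '__setattr__', '__sizeof__', '__str__', '__subclasshook__', '__weakref__', 'nose_length']
```

View pics/w1.png

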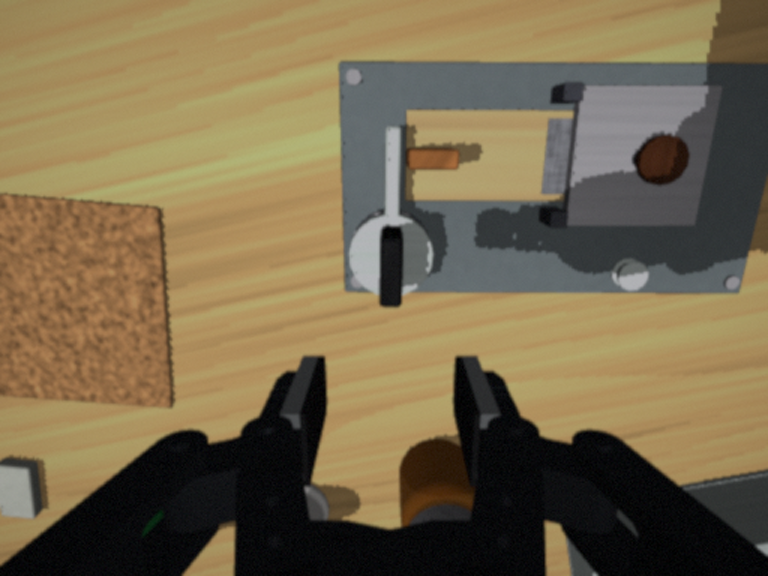

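The wrist view shows the knob bar at (391,265), the gate arm tip at (394,128), the block at (433,159) and the grey plate with its handle at (662,158).

```bash
python3 - <<'E'
from h import *
z=np.load('w1.npz'); W=z['W']; Z=W[...,2]
v,u=np.mgrid[:384,:512]
def rect(n,u0,u1,v0,v1,lo,hi=.15):
    m=(u>=u0/1.5)&(u<=u1/1.5)&(v>=v0/1.5)&(v<=v1/1.5)&(Z>lo)&(Z<hi); P=W[m]
    c,s,a=cv2.minAreaRect((P[:,:2]*1000).astype(np.float32)); print(n,m.sum(),np.round(c,1),np.round(s,1),round(a,1),np.percentile(P[:,2],[5,50,95]).round(4))
rect('knobtop',370,415,215,315,.078)
rect('disc',340,445,200,305,.035,.05)
rect('arm',375,408,120,200,.035,.05)
rect('block',404,465,140,175,.058)
rect('platetop',585,725,80,235,.022,.032)
rect('table',200,330,300,350,-.01,.01)
E
```

```text
knobtop 728 [565.8  23.3] [13.5 44.1] 76.8 [0.0805 0.0823 0.0836]
disc 1821 [565.3  23.3] [57.  57.7] 32.3 [0.0393 0.0406 0.0418]
arm 521 [507.8  40.1] [14.8 46.1] 75.3 [0.0388 0.0405 0.0417]
block 468 [508.2  61.8] [29.4 11.2] 77.1 [0.0641 0.0655 0.0667]
platetop 6767 [540.5 200.5] [87.9 89.6] 77.1 [0.0264 0.0277 0.0289]
table 2948 [609.  -90.5] [107.3  44.1] 77.1 [-0.0006  0.0006  0.0018]
```

Request:
{"api": "drive_tool", "payload": {"series": [[[0, 0, 0, 8.5], [0, 0, 0, 8.5], [0, 0, 0, 8.5], [0, 0, 0, 8.5], [0, 0, 0, 8.5], [0, 0, 0, 8.5], [0, 0, 0, 8.5], [0, 0, 0, 8.5]]]}}

```text
time_s: 2.55
position: [0.5654, 0.0229, 0.2239]
tool_rot: [-0.0, 0.651, 0.759, -0.0]
wrist_force: [-0.6, 0.3, 0.1]
width: 0.499
```

Request:
{"api": "drive_tool", "payload": {"series": [[[0, 0, 0, 8.5], [0, 0, 0, 8.5], [0, 0, 0, 8.5], [0, 0, 0, 8.5], [0, 0, 0, 8.5], [0, 0, 0, 8.5], [0, 0, 0, 8.5], [0, 0, 0, 8.5]]]}}

```text
time_s: 3.35
position: [0.5654, 0.023, 0.2239]
tool_rot: [-0.0, 0.964, 0.265, -0.0]
wrist_force: [-0.6, 0.6, -0.5]
width: 0.5
```

Request:
{"api": "drive_tool", "payload": {"series": [[[0, 0, 0, 8.5], [0, 0, 0, 8.5], [0, 0, 0, 8.5], [0, 0, 0, 8.5], [0, 0, 0, 8.5], [0, 0, 0, 1.5], [0, 0, 0, 0]]]}}

```text
time_s: 4.05
position: [0.5656, 0.0229, 0.2239]
tool_rot: [0.0, 0.994, -0.112, -0.0]
wrist_force: [-1.3, -0.6, 0.6]
width: 0.498
```

```bash
python3 - <<'E'
from h import *
o=get_obs();print(o['time_s'],o['position'].round(4),rot(o['tool_rot']).round(3),np.round(o['joint_pos'],3),o['wrist_force'])
E
```

```text
4.05 [0.5656 0.0229 0.2239] [[ 0.975 -0.222 -0.001]
 [-0.222 -0.975 -0.   ]
 [-0.001  0.    -1.   ]] [-0.951  0.497  1.136  1.79  -0.487  1.174 -1.458] [-1.26257701 -0.55635017  0.57188955]
```

Request:
{"api": "drive_tool", "payload": {"series": [[[0, 0, 30, 0], [0, 0, 40, 0], [0, 0, 40, 0], [0, 0, 30, 0], [0, 0, 18, 0], [0, 0, 0, 0]]]}}

```text
time_s: 4.65
position: [0.5643, 0.0229, 0.0644]
tool_rot: [0.0, 0.994, -0.112, -0.002]
wrist_force: [-0.4, 0.3, 0.9]
width: 0.502
```

Request:
{"api": "drive_tool", "payload": {"series": [[[0, 0, 0, 0], [0, 0, 0, 0], [0, 0, 0, 0], [0, 0, 0, 0], [0, 0, 0, 0], [0, 0, 0, 0]]], "fingers": -1}}

```text
time_s: 5.25
position: [0.5672, 0.0219, 0.0682]
tool_rot: [-0.0, 0.994, -0.113, 0.002]
wrist_force: [-1.8, -2.1, 6.3]
width: 0.153
```

Request:
{"api": "drive_tool", "payload": {"series": [[[0, 0, -4, 0], [0, 0, -4, 0], [0, 0, -4, 0], [0, 0, 0, 0], [0, 0, 0, 0], [0, 0, 0, 0]]]}}

```text
time_s: 5.85
position: [0.5669, 0.0221, 0.0783]
tool_rot: [0.001, 0.994, -0.113, 0.002]
wrist_force: [4.5, -3.7, -7.2]
width: 0.153
```

Request:
{"api": "drive_tool", "payload": {"series": [[[0, 0, -2, 0], [0, 0, 0, 0], [0, 0, 0, -5], [0, 0, 0, -5]]]}}

```text
time_s: 6.25
position: [0.5669, 0.0222, 0.0801]
tool_rot: [0.001, 1.0, -0.024, 0.001]
wrist_force: [6.1, -2.1, -8.0]
width: 0.151
```

```bash
python3 - <<'E'
from h import *
o=get_obs();print(o['time_s'],o['position'].round(4),rot(o['tool_rot']).round(3),np.round(o['joint_pos'],3),o['wrist_force'],o['torque'])
E
```

```text
6.25 [0.5669 0.0222 0.0801] [[ 0.999 -0.048  0.003]
 [-0.048 -0.999 -0.002]
 [ 0.003  0.002 -1.   ]] [-0.789  0.63   0.913  1.916 -0.63   0.908 -1.181] [ 6.14075424 -2.09644492 -7.995946  ] [-0.60778161 -1.29937143  0.00871316]
```

Request:
{"api": "drive_tool", "payload": {"series": [[[0, 0, 0, -8], [0, 0, 0, -8], [0, 0, 0, -8], [0, 0, 0, -8], [0, 0, 0, -8], [0, 0, 0, -8], [0, 0, 0, -8], [0, 0, 0, -8]]]}}

```text
time_s: 7.05
position: [0.5663, 0.0231, 0.08]
tool_rot: [0.0, 0.86, 0.51, 0.001]
wrist_force: [3.1, -0.4, -9.2]
width: 0.153
```

Request:
{"api": "drive_tool", "payload": {"series": [[[0, 0, 0, -8], [0, 0, 0, -3], [0, 0, 0, 0], [0, 0, 0, 0]]]}}

```text
time_s: 7.45
position: [0.5661, 0.0231, 0.08]
tool_rot: [-0.0, 0.809, 0.588, 0.0]
wrist_force: [3.7, 0.1, -8.7]
width: 0.153
```

```bash
python3 - <<'E'
from h import *
im,d,W,o=cloud('scene'); save(im[170:250,220:340],'s2.png',5);print(o['time_s'],o['position'].round(4),rot(o['tool_rot']).round(3),np.round(o['joint_pos'],3),o['wrist_force'],o['torque'])
R=rot(o['tool_rot']);print(np.degrees(np.arctan2(R[1,0],R[0,0])))
E
```

```text
7.45 [0.5661 0.0231 0.08  ] [[ 0.309  0.951  0.   ]
 [ 0.951 -0.309  0.   ]
 [ 0.001  0.    -1.   ]] [-0.57   0.506  0.585  1.912 -0.371  0.832 -0.103] [ 3.70379134  0.10016123 -8.71983634] [ 0.03763593 -1.07719846  0.04094661]
72.00431335515073
```

View pics/s2.png

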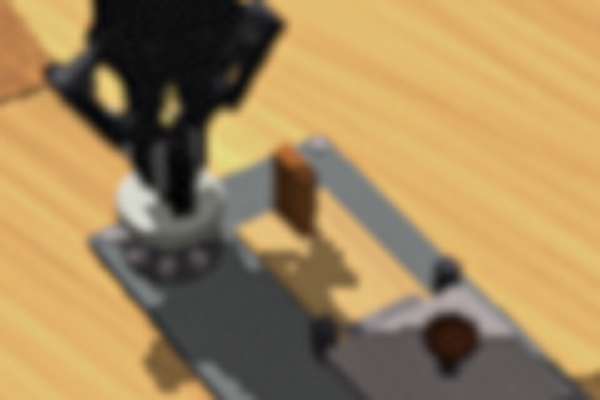

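The crop shows the disc raised over its notches at (170,240) and the arm no longer in front of the block at (295,190). The turn reads 84.8°, so I'm lowering it into the second notch.

Request:
{"api": "drive_tool", "payload": {"series": [[[0, 0, 4, 0], [0, 0, 4, 0], [0, 0, 3, 0], [0, 0, 3, 0], [0, 0, 0, 0], [0, 0, 0, 0]]]}}

```text
time_s: 8.1
position: [0.5664, 0.023, 0.0682]
tool_rot: [-0.001, 0.809, 0.588, 0.001]
wrist_force: [-0.2, 1.9, 8.3]
width: 0.151
```

Request:
{"api": "drive_tool", "payload": {"series": [[[0, 0, 0, 0], [0, 0, 0, 0], [0, 0, 0, 0], [0, 0, 0, 0]]], "fingers": 0}}

```text
time_s: 8.5
position: [0.5653, 0.0225, 0.066]
tool_rot: [-0.0, 0.809, 0.588, -0.0]
wrist_force: [0.1, -0.5, -0.6]
width: 0.501
```

Request:
{"api": "drive_tool", "payload": {"series": [[[0, 0, -25, 0], [0, 0, -40, 0], [0, 0, -40, 0], [0, 0, -30, -5], [0, 0, -15, 0], [0, 0, 0, 0]]]}}

```text
time_s: 9.1
position: [0.5669, 0.0226, 0.2179]
tool_rot: [0.001, 0.783, 0.622, 0.002]
wrist_force: [0.6, -0.3, 0.1]
width: 0.5
```

```bash
python3 - <<'E'
from h import *
im,d,W,o=cloud('wrist'); save(im,'w3.png'); np.savez('w3.npz',im=im,W=W)
print(o['time_s'],o['position'].round(4),rot(o['tool_rot']).round(3),o['wrist_force'].round(1))
E
```

```text
9.1 [0.5669 0.0226 0.2179] [[ 0.226  0.974  0.003]
 [ 0.974 -0.226  0.001]
 [ 0.002  0.003 -1.   ]] [ 0.6 -0.3  0.1]
```

View pics/w3.png

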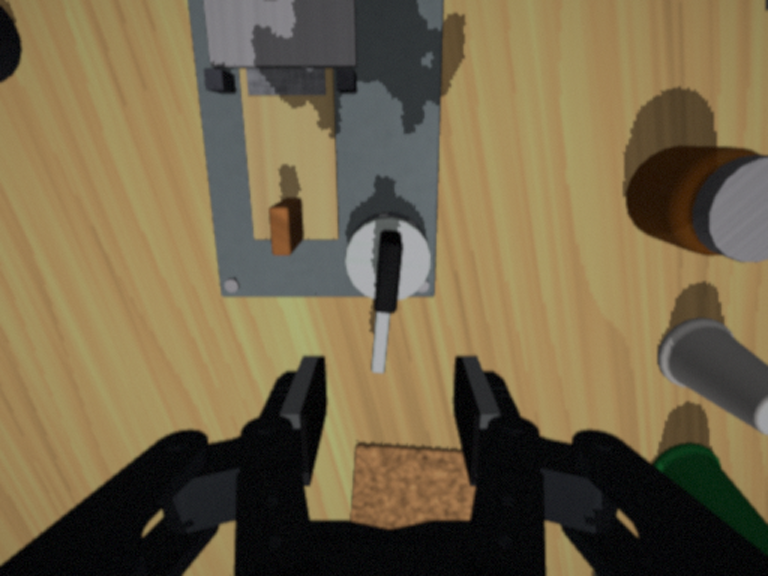

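```bash
python3 - <<'E'
from h import *
z=np.load('w3.npz'); W=z['W']; Z=W[...,2]
v,u=np.mgrid[:384,:512]
def rect(n,u0,u1,v0,v1,lo,hi=.15):
    m=(u>=u0/1.5)&(u<=u1/1.5)&(v>=v0/1.5)&(v<=v1/1.5)&(Z>lo)&(Z<hi); P=W[m]
    c,s,a=cv2.minAreaRect((P[:,:2]*1000).astype(np.float32)); print(n,m.sum(),np.round(c,1),np.round(s,1),round(a,1),np.percentile(P[:,2],[5,50,95]).round(4))
rect('knobtop',370,410,220,315,.075)
rect('disc',340,445,200,305,.03,.055)
rect('arm',365,400,312,380,.03,.055)
rect('blocktop',260,310,190,265,.060)
rect('table',450,580,300,350,-.01,.01)
m=(Z>.03)&(Z<.055)&(u>365/1.5)&(u<400/1.5)&(v>312/1.5)&(v<380/1.5);print(W[m].max(0),W[m].min(0))
E
```

```text
knobtop 760 [566.2  23.4] [44.4 13.9] 71.8 [0.0799 0.0823 0.0834]
disc 1842 [566.5  24.6] [55.8 56.6] 75.3 [0.0389 0.0406 0.0418]
arm 375 [547.3 -33.4] [46.6 10. ] 71.9 [0.0388 0.0404 0.0415]
blocktop 457 [508.7  62.6] [29.7 12.3] 77.4 [0.0628 0.0653 0.0665]
table 2947 [650.4 -61. ] [ 43.3 105.2] 76.9 [-0.0006  0.0006  0.0018]
[ 0.55820586 -0.01167219  0.04283782] [ 0.53580821 -0.05626612  0.03397961]
```

The knob's heights match those at the start (top 82.3, disc 40.6 mm) and its bar is at 71.8°, so it's seated in the second notch. Next is the block.

Request:
{"api": "drive_tool", "payload": {"series": [[[12.9, -32.9, 0, 0], [12.9, -32.9, 0, 0], [0, 0, 25, 0], [0, 0, 35, 0], [0, 0, 20, 0], [0, 0, 0, 0], [0, 0, 0, 0]]], "fingers": -0.3}}

```text
time_s: 9.85
position: [0.5066, 0.0622, 0.1352]
tool_rot: [-0.0, 0.783, 0.623, -0.002]
wrist_force: [-0.3, -0.0, 0.8]
width: 0.351
```

```bash
python3 - <<'E'
from h import *
o=get_obs();R=rot(o['tool_rot']);p=o['position'];print(o['time_s'],p.round(4),R.round(3),o['joint_pos'].round(2),o['width'],'tool delta mm',(R.T@(np.array([.5085,.0624,.042])-p)*1000).round(1))
E
```

```text
9.85 [0.5066 0.0622 0.1352] [[ 0.225  0.974 -0.003]
 [ 0.974 -0.225 -0.001]
 [-0.002 -0.002 -1.   ]] [-0.73  0.33  0.62  2.   -0.24  0.89 -0.2 ] 0.3506641595286686 tool delta mm [ 0.8  2.  93.2]
```

Request:
{"api": "drive_tool", "payload": {"series": [[[0.5, 1.5, 25, 0], [0, 0, 30, 0], [0, 0, 25, 0], [0, 0, 13, 0], [0, 0, 0, 0]]]}}

```text
time_s: 10.35
position: [0.5085, 0.0625, 0.0425]
tool_rot: [-0.0, 0.782, 0.623, -0.001]
wrist_force: [-0.9, -0.4, 0.5]
width: 0.347
```

Request:
{"api": "drive_tool", "payload": {"series": [[[0, 0, 0, 0], [0, 0, 0, 0], [0, 0, 0, 0], [0, 0, 0, 0], [0, 0, 0, 0]]], "fingers": -1}}

```text
time_s: 10.85
position: [0.51, 0.0628, 0.0446]
tool_rot: [0.0, 0.782, 0.623, 0.001]
wrist_force: [-1.9, -0.9, 7.2]
width: 0.138
```

Request:
{"api": "drive_tool", "payload": {"series": [[[0, 0, -1.5, 0], [-6, 0, 0, 0], [-12, 0, 0, 0], [-12, 0, 0, 0], [-12, 0, 0, 0]]]}}

```text
time_s: 11.35
position: [0.4997, 0.0218, 0.0448]
tool_rot: [-0.0, 0.782, 0.623, 0.001]
wrist_force: [1.4, 7.0, -3.2]
width: 0.131
```

```bash
python3 - <<'E'
from h import *
im,d,W,o=cloud('top'); save(im[120:240,130:290],'t4.png',5);np.savez('t4.npz',im=im,W=W);R=rot(o['tool_rot'])
print(o['time_s'],o['position'].round(4),R.round(3),o['wrist_force'].round(1),o['torque'].round(2),o['width'])
E
```

```text
11.35 [0.4997 0.0218 0.0448] [[ 0.224  0.975  0.001]
 [ 0.975 -0.224  0.002]
 [ 0.002  0.    -1.   ]] [ 1.4  7.  -3.2] [ 1.05 -0.35  0.  ] 0.13087240902630096
```

View pics/t4.png

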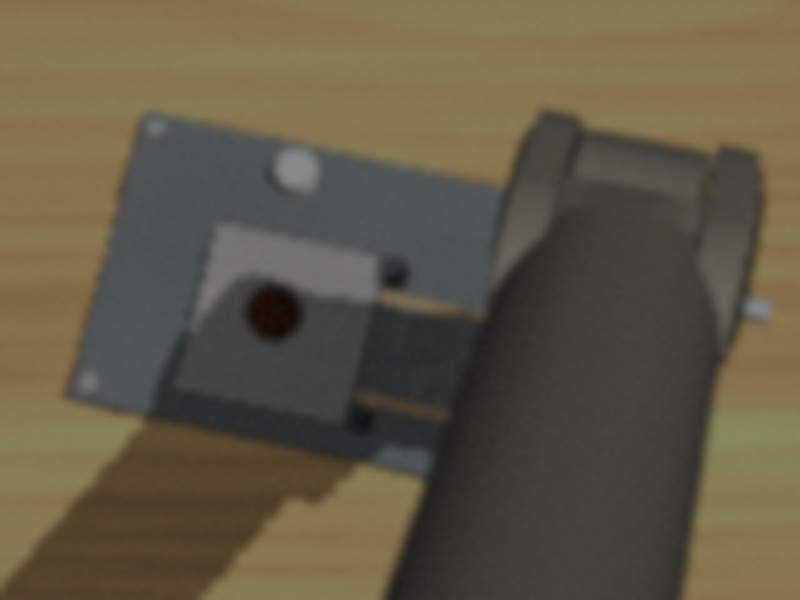

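The crop shows the board being drawn out, with its dark sample patch at (420,355). The plate at (275,320) is staying against the stops, so I'm going on.

Request:
{"api": "drive_tool", "payload": {"series": [[[-12, 0, 0.5, 0], [-12, 0, 0, 0], [-12, 0, 0, 0], [-12, 0, 0, 0], [-10, 0, 0, 0], [0, 0, 0, 0]]]}}

```text
time_s: 12.0
position: [0.4861, -0.0379, 0.0446]
tool_rot: [0.001, 0.783, 0.621, -0.001]
wrist_force: [-0.6, -3.6, 3.8]
width: 0.13
```

```bash
python3 - <<'E'
from h import *
im,d,W,o=cloud('scene'); save(im[140:320,200:380],'s5.png',3.3);R=rot(o['tool_rot'])
print(o['time_s'],o['position'].round(4),R.round(3),o['wrist_force'].round(1),o['torque'].round(2),o['width'])
E
```

```text
12.0 [ 0.4861 -0.0379  0.0446] [[ 0.228  0.974  0.   ]
 [ 0.974 -0.228 -0.002]
 [-0.002  0.    -1.   ]] [-0.6 -3.6  3.8] [-0.24  0.07  0.02] 0.1302280349430447
```

View pics/s5.png

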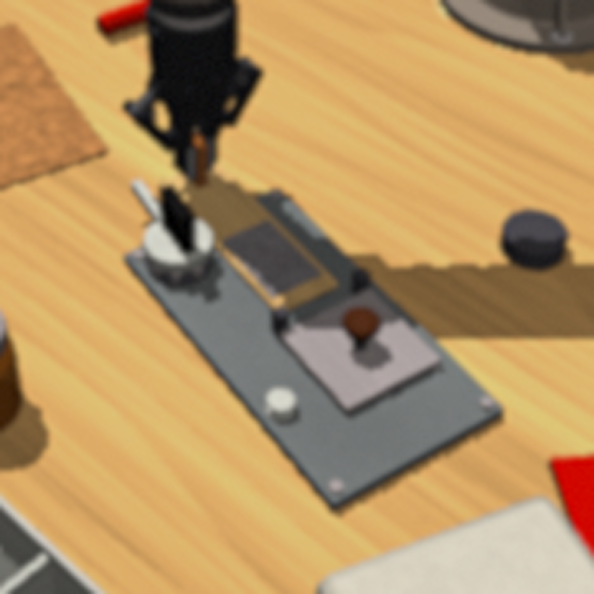

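The board is clear of the plate (end edge at (280,300) in the crop). The plate at (360,350) has settled on the bed. I'm taking the mat pose from the earlier wrist picture while lifting.

```bash
python3 - <<'E'
from h import *
z=np.load('w1.npz'); W=z['W']; im=z['im'].astype(float)
sat=(im[...,0]-im[...,2])/(im[...,0]+1); g=im[...,1]/(im[...,0]+1)
print(g[150:250:30,60].round(2),g[150:250:30,150].round(2))
m=(g<.73)&(W[...,2]>.001)&(W[...,2]<.01); m[:,130:]=0; m[:115]=0; m[290:]=0
m=cv2.morphologyEx(m.astype(np.uint8),cv2.MORPH_CLOSE,np.ones((5,5))); m=cv2.morphologyEx(m,cv2.MORPH_OPEN,np.ones((7,7)))
c=max(cv2.findContours(m,cv2.RETR_EXTERNAL,cv2.CHAIN_APPROX_NONE)[0],key=cv2.contourArea)[:,0]
P=W[c[:,1],c[:,0],:2]*1000
(ce,s,a)=cv2.minAreaRect(P[~np.isnan(P[:,0])].astype(np.float32)); print(ce,s,a); print(cv2.boxPoints((ce,s,a)))
E
```

```text
[0.73 0.72 0.73 0.72] [0.8  0.8  0.85 0.81]
(559.5243530273438, -228.93603515625) (140.83541870117188, 167.01699829101562) 72.00846862792969
[[ 458.34888 -270.11667]
 [ 617.1991  -321.70428]
 [ 660.6998  -187.7554 ]
 [ 501.8496  -136.16779]]
```

Request:
{"api": "drive_tool", "payload": {"series": [[[0, 0, -10, 0], [0, 0, -20, 0], [0, 0, -25, 0], [0, 0, -20, 0], [0, 0, -5, 0], [0, 0, 0, 0]]]}}

```text
time_s: 12.65
position: [0.487, -0.0341, 0.1248]
tool_rot: [0.0, 0.782, 0.623, 0.001]
wrist_force: [-0.3, -0.1, -0.9]
width: 0.134
```

Request:
{"api": "drive_tool", "payload": {"series": [[[-25, 8, 0, 0], [-40, 14, 0, 0], [-45, 15.5, 0, 0], [-45, 15.5, 0, 0], [-45, 15.5, 0, 0], [-45, 15.5, 0, 0], [-35, 12.5, 0, 0], [-22, 7.5, 0, 0]]]}}

```text
time_s: 13.45
position: [0.5189, -0.3556, 0.1225]
tool_rot: [-0.001, 0.783, 0.622, -0.001]
wrist_force: [-0.5, 0.7, -0.7]
width: 0.128
```

Request:
{"api": "drive_tool", "payload": {"series": [[[0, 0, 0, 2.5], [0, 0, 0, 2.5], [0, 0, 0, 0], [0, 0, 0, 0]]]}}

```text
time_s: 13.85
position: [0.52, -0.3516, 0.1229]
tool_rot: [-0.001, 0.808, 0.589, -0.0]
wrist_force: [-0.3, 0.3, -1.0]
width: 0.135
```

```bash
python3 - <<'E'
from h import *
im,d,W,o=cloud('top'); save(im[110:300,290:450],'t6.png',3.1);R=rot(o['tool_rot']);p=o['position']
print(o['time_s'],p.round(4),R.round(3),o['wrist_force'].round(1),o['width'],np.degrees(np.arctan2(R[1,0],R[0,0])))
print((R.T@(np.array([.5203,-.3521,.0368])-p)*1000).round(1))
E
```

```text
13.85 [ 0.52   -0.3516  0.1229] [[ 0.307  0.952 -0.002]
 [ 0.952 -0.307  0.001]
 [ 0.001 -0.002 -1.   ]] [-0.3  0.3 -1. ] 0.1348965007087937 72.1366141588989
[-0.4  0.6 86.1]
```

View pics/t6.png

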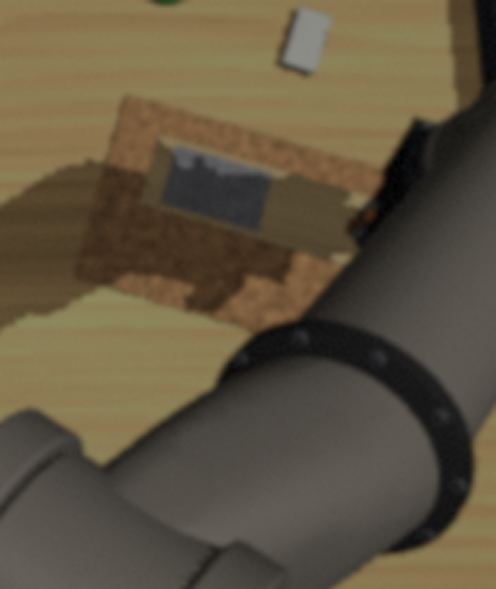

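The crop shows the board at (250,200) over the mat and parallel to it. Its height accounts for the apparent offset, so I'm lowering it.

Request:
{"api": "drive_tool", "payload": {"series": [[[0, 0, 15, 0], [0, 0, 25, 0], [0, 0, 22, 0], [0, 0, 12, 0], [0, 0, 6, 0], [0, 0, 2, 0], [0, 0, 0, 0], [0, 0, 0, 0]]]}}

```text
time_s: 14.7
position: [0.521, -0.3529, 0.0432]
tool_rot: [0.001, 0.809, 0.588, 0.0]
wrist_force: [-0.1, -0.7, -0.2]
width: 0.129
```

Request:
{"api": "drive_tool", "payload": {"series": [[[0, 0, 1, 0], [0, 0, 1, 0], [0, 0, 0, 0], [0, 0, 0, 0]]]}}

```text
time_s: 15.1
position: [0.5205, -0.3524, 0.0404]
tool_rot: [0.0, 0.809, 0.588, 0.0]
wrist_force: [-0.1, -0.3, -0.8]
width: 0.133
```

Request:
{"api": "drive_tool", "payload": {"series": [[[0, 0, 1.5, 0], [0, 0, 1.5, 0], [0, 0, 0, 0], [0, 0, 0, 0]]]}}

```text
time_s: 15.5
position: [0.5204, -0.3523, 0.0371]
tool_rot: [-0.0, 0.809, 0.588, -0.0]
wrist_force: [0.3, -0.3, -1.3]
width: 0.131
```

Request:
{"api": "drive_tool", "payload": {"series": [[[0, 0, 0.5, 0], [0, 0, 0.5, 0], [0, 0, 0, 0], [0, 0, 0, 0]]]}}

```text
time_s: 15.9
position: [0.5205, -0.3525, 0.0366]
tool_rot: [-0.0, 0.809, 0.588, 0.0]
wrist_force: [-1.0, 0.8, 3.6]
width: 0.137
```

Request:
{"api": "drive_tool", "payload": {"series": [[[0, 0, 0, 0], [0, 0, 0, 0], [0, 0, 0, 0], [0, 0, 0, 0]]], "fingers": -0.3}}

```text
time_s: 16.3
position: [0.5204, -0.3523, 0.0361]
tool_rot: [-0.0, 0.809, 0.588, -0.0]
wrist_force: [-0.4, 0.3, 0.3]
width: 0.346
```

Request:
{"api": "drive_tool", "payload": {"series": [[[0, 0, -15, 0], [0, 0, -35, 0], [0, 0, -40, 0], [0, 0, -40, 0], [0, 0, -40, 0], [0, 0, -20, 0], [0, 0, 0, 0]]]}}

```text
time_s: 17.0
position: [0.5219, -0.3543, 0.2312]
tool_rot: [0.004, 0.809, 0.588, 0.002]
wrist_force: [-0.2, -0.4, 0.7]
width: 0.352
```

Request:
{"api": "drive_tool", "payload": {"series": [[[0, -40, -5, 0], [0, -45, -5, 0], [0, -45, 0, 0], [0, -30, 0, 0], [0, 0, 0, 0]]]}}

```text
time_s: 17.5
position: [0.3634, -0.3017, 0.2351]
tool_rot: [-0.003, 0.81, 0.587, 0.001]
wrist_force: [1.0, -1.2, -0.7]
width: 0.347
```

```bash
python3 - <<'E'
from h import *
im,d,W,o=cloud('top'); save(im); np.savez('t7.npz',im=im,W=W)
E
python3 - <<'E'
from h import *
im,d,W,o=cloud('wrist'); a,_,W2,_=cloud('top'); np.savez('t7.npz',im=a,W=W2,wi=im,wW=W)
cv2.imwrite('pics/f7.png',np.hstack([im[...,::-1],a[...,::-1]])[:, :1024][::1]) 
c=np.vstack([cv2.resize(im,(400,300)),cv2.resize(a,(400,300))]); save(c,'f7.png',1)
print(o['time_s'],o['position'].round(4),o['wrist_force'].round(1))
E
```

```text
17.55 [ 0.3663 -0.3022  0.2357] [ 1.6 -1.6 -0.3]Traceback (most recent call last):
  File "<stdin>", line 2, in <module>
TypeError: save() missing 1 required positional argument: 'f'
```

View pics/f7.png

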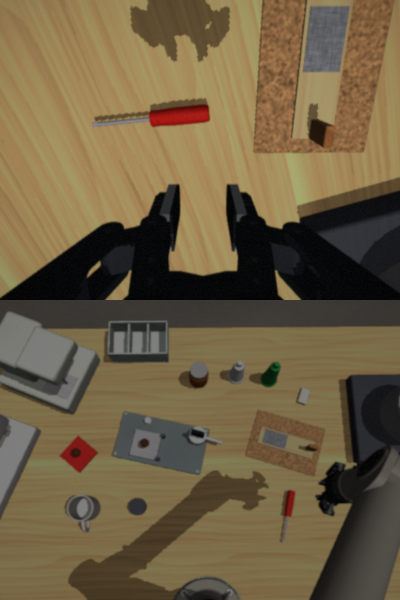

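The board lies lengthwise on the mat at (283,440) in the lower half. The gate arm points outward and the plate is in place. Next I'm checking the offset.

```bash
python3 - <<'E'
from h import *
z=np.load('t7.npz'); im=z['im'].astype(float); W=z['W']; Z=W[...,2]
v,u=np.mgrid[:384,:512]; s=512/400
def rect(n,m):
    m=cv2.morphologyEx(m.astype(np.uint8),cv2.MORPH_OPEN,np.ones((3,3)))>0
    P=W[m]; c,sz,a=cv2.minAreaRect((P[:,:2]*1000).astype(np.float32)); print(n,m.sum(),np.round(c,1),np.round(sz,1),round(a,1),np.percentile(P[:,2],[5,50,95]).round(4))
reg=lambda a,b,c,d:(u>=a*s)&(u<=b*s)&(v>=(c-300)*s)&(v<=(d-300)*s)
M=reg(240,328,405,480)
rect('mat',M&(Z>.002)&(Z<.02)); rect('board',M&(Z>.0068)); rect('block',M&(Z>.035))
rect('plate',reg(125,165,425,465)&(Z>.017)); rect('handle',reg(125,165,425,465)&(Z>.04))
rect('knob',reg(185,215,420,445)&(Z>.05))
o=np.load('top0.npz'); ch=(np.abs(im-o['im']).sum(-1)>60)&(np.abs(Z-o['W'][...,2])>.012)
n,l,st,ce=cv2.connectedComponentsWithStats(cv2.morphologyEx(ch.astype(np.uint8),cv2.MORPH_OPEN,np.ones((2,2))))
for i in range(1,n):
    if st[i,4]>5: print('changed',st[i],(ce[i]*1.5).round())
E
```

```text
mat 4116 [ 543.1 -279.3] [242.  170.2] 72.8 [0.0027 0.0062 0.0123]
board 1336 [ 483.3 -265.8] [203.  185.7] 71.3 [0.0074 0.0104 0.0571]
block 128 [ 450.8 -320.7] [ 30.4 165.2] 63.2 [0.0386 0.0575 0.3552]
plate 1219 [537.  188.6] [102.2  90.7] 76.9 [0.0191 0.0227 0.0534]
handle 115 [537.9 193.6] [27.6 28.2] 89.8 [0.047  0.0535 0.0582]
knob 135 [564.7  20.7] [43.4 15.1] 72.3 [0.0586 0.0804 0.085 ]
changed [252 162   6   6  31] [382. 247.]
changed [245 167   6   7  36] [372. 255.]
changed [250 169  13  12  75] [385. 262.]
changed [265 176  20   8  62] [411. 270.]
changed [246 185   7  20  62] [373. 291.]
changed [392 188  14   7  58] [597. 286.]
changed [233 191  12   9  78] [357. 293.]
changed [470 191  24  16 211] [725. 300.]
changed [492 192  20  22 226] [755. 303.]
changed [  397   208   115   176 14362] [691. 445.]
changed [482 375  12   9  88] [732. 569.]
```

```bash
python3 - <<'E'
from h import *
z=np.load('t7.npz'); W=z['W']; Z=W[...,2]
D=W[...,:2]*1000-np.array([543.1,-279.3]); a=np.radians(72.2)
y=D@[np.cos(a),np.sin(a)]; x=D@[np.sin(a),-np.cos(a)]
for n,m in (('board',(np.abs(x)<80)&(np.abs(y)<118)&(Z>.0068)&(Z<.012)),('block',(np.abs(x)<60)&(np.abs(y)<118)&(Z>.045)&(Z<.07))):
    m=cv2.morphologyEx(m.astype(np.uint8),cv2.MORPH_OPEN,np.ones((3,3)) if n=='board' else np.ones((1,1)))
    k,l,st,_=cv2.connectedComponentsWithStats(m); m=l==1+st[1:,4].argmax()
    print(n,m.sum(),cv2.minAreaRect(np.stack([x[m],y[m]],1).astype(np.float32)),np.median(Z[m]))
o=get_obs();print(o['time_s'],o['wrist_force'].round(1))
E
```

```text
board 71 ((2.6498842239379883, -44.010196685791016), (37.466190338134766, 26.356582641601562), 32.7533073425293) 0.009627627020108042
block 74 ((-0.4561004638671875, -79.48339080810547), (30.61745262145996, 11.86642074584961), 88.95093536376953) 0.05611779684176977
17.65 [-0.3 -1.   0.7]
```

```bash
python3 -c "
from rig import ticket; print(ticket.hand_in())"
```

```text
the job is handed in; nothing more can be done
None
```

The job is done and handed in at about 17.7 s, well under the 54 s limit.

- **Gate:** I pulled the knob up about 13 mm, turned it 85° anticlockwise to the second notch and let it drop. A check from above gave the same knob and disc heights as at the start, with the bar at 71.8° (72.1° expected), so it is fully seated.
- **Board:** I drew it level about 100 mm, to clear of the plate. I then laid it on the mat and let go.
- **Last checks:**
  - **Board position:** the grip block stands at (-0.5, -79.5) mm in the mat frame (about (0, -80) expected), aligned within about 1°. Its top is at 56 mm (57 expected), so the board is central and flat.
  - **Plate:** it is in place and settled onto the bed. Its handle reads about 3 mm from where it was, partly from the 5 mm drop.
  - **Bystanders:** comparing overhead pictures from before and after showed changes only at the gate, block, mat and where the arm now stands. The arm hides part of the bench there.

Fitting the whole board outline from the top camera didn't work, because the thin board was lost in the depth noise. I judged its position from the block and the pictures instead.

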